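# Load and lock the dowelling jig

### The arm

A 6-joint arm with a two-finger parallel gripper is mounted at the origin on the work surface; the furniture and walls round the work are solid. World frame = base frame: x ahead of the robot, y to its left, z up, the work surface at z = 0. Lengths are in mm, angles in degrees, forces in N, time in s.
With the tool pointing down it reaches from about 250 to 775 mm from the base axis. Payload 4 kg.
Tool frame: the origin (TCP) lies midway between the tips of the shut fingers; the grasp point (between the pads) lies 19 mm behind it (grip_point_offset is the distance from the TCP to the grasp point, in mm); z points along the fingers, y is the line along which they close (so a half turn about z gives the same grasp; the last joint's range is limited). The gripper opens to 85 mm and grips with 20 to 120 N. Pads are 22 mm wide; open, the fingers measure 114 mm over their backs; the gripper's body (76 mm by 85 mm) begins 54 mm behind the grasp point. The pads swing forward as they close: fully open they stand 13 mm farther back than shut.
Start: joints at [-71.339, 4.996, 78.535, -0, 96.463, -5.907], TCP at [228.679, -500.226, 205.041] pointing down, gripper open.
Joint ranges: [-177.83, 177.83], [-43.37, 116.18], [15.69, 146.23], [-61.86, 241.86], [9.47, 152.12], [-147.06, 147.06]. Speed limits (degrees/s): [159.86, 159.86, 180, 180, 180, 180].

### API

Orientations are given as a 3x3 rotation matrix whose columns are the frame's x, y, z axes.
In Python, from plant import * gives the robot as it stands. The module is installed in compiled form; this text tells all that it offers.
- The arm moves only by the shell command python3 -m crank 'ROWS'. ROWS is JSON, a list of rows, each a list of 5 numbers: the shift along the tool's x, y, z as a fraction of full scale, then the turn about the tool's z as a fraction of full scale, then the closure, from -1 (fully open) to 1 (shut). In form: [[dx, dy, dz, yaw, claw], ...]. A call has exactly 5 rows; each row shifts and turns the commanded pose from where the row before left it, along the tool's axes as they then stand; what a row does not reach is not made up. Full scale, the value 1, is 0.04 m for a shift and 0.08 rad for a turn. A row lasts 1/12 s, in which the tool goes at most 41.7 mm and 7.16 degrees, less where a joint would pass 70% of its speed; a pose out of reach is approached as far as the arm can. A call with a number of a shift or a turn outside -1 to 1 is refused whole. A call with a gripper value outside its range is refused whole. The fingers move at their own pace and stop on an object; the grip force is fixed at half the most. Time passes only in rows, so rows that do not move let the fingers close, or fill a call up. It gives the time, the measured TCP pose, the force, the opening and the grip force at its end, in the units of the state.
- get_state(): the state, without advancing time (a new reading comes with each control period).
- capture(name): name is "scene" or "top"; returns a dict with "pixels" (420x560x3 uint8, red, green, blue), "range_z" (420x560 float32, mm along the optical axis (not along the pixel's ray), 0 where there is no reading), "fx", "fy", "cx", "cy" (pixels), "k1" (the pictures are not rectified: a ray, as slopes to the right and down, at radius r is drawn at 1 + k1 r^2 times it, then the intrinsics apply), "rvec" (rotation vector, rad) and "tvec" (3), from world to camera coordinates, as OpenCV has them. Camera axes: x right, y down, z forward; pixel columns grow to the right and rows downward; lengths in mm; the calibration is good to about 2 mm. A picture is of the moment at which its call begins.
- finish_job(): hands the job in; it is judged then, once.
The state is a dict: "time": time; "joint_positions": joint angles; "joint_vel": joint speeds; "tau": joint torques, N m; "tcp_pos": TCP position; "tool_rot": TCP orientation; "ft_force": force on the tool from outside, world axes, zero at the start; "torque": the same for the moment, N m; "opening": opening from 0.0 (shut) to 1.0 (fully open); "grip_force": force on a finger pad.
Only numpy, scipy, OpenCV 4.12 (cv2) and the standard library are available. Lean on these libraries where they do the work, as an engineer would, in place of code of your own. Each camera call takes 0.05 s, during which the arm holds its last target. There are 200 camera calls.

### The job

Load the dowelling jig ready for drilling, using only pushes of the fingers and never picking anything up: push the oak blank home in the jig, with its edge along the wooden fence and its end tight against the metal guide block, and then push the handle of the toggle clamp over past centre until it snaps into its locked position and pins the blank. Take the hand away at the end, and leave the block plane, the glue bottle and the marking gauge where they stand.

Things in the scene. Friction and masses are not known exactly. Their poses are not given: they have to be found in the camera images.
- jig: Dowelling jig fixed to the bench: plywood board 215 (x) x 300 (y) x 18 mm, origin under its centre, z up. Wooden fence on the +x side: face at x = 72.5 mm, y = -140 to 110, 20 mm above the board. Aluminium guide block with two drill bushes at the +y end: face at y = 110 mm, x = 23.5 to 95.5, 34 mm above the board. Facing the fence, a steel push-pull toggle clamp
- jig_seat (a point): point on top of the jig's board (18 mm above the bench) where the blank's origin lies when the blank is fully home; axes as the jig's
- blank: plain oak offcut lying flat on the jig's board, 42 (x) x 145 (y) x 22 mm (z), about 90 g; origin at the centre of its underside; starts about 5 to 9 mm off the fence, 25 to 55 mm short of the guide block and up to 0.05 rad askew
- clamp_handle (a joint): clamp handle's angle about the jig's y axis, rad: 0 to 0.15 open (at 0 leaning 45 degrees back, end toward jig -x), 0.785 upright, 1.31 dead centre, 1.57 locked at its stop, leaning 45 degrees to the fence. Nearly free to 0.7; then the sprung nose meets a home blank and pushes back, about 3 N at the grip; just past dead centre it snaps to the stop; let go earlier it does not lock
- handle_pivot (a point): centre of the handle's pivot pin on the jig: jig x = -77, y = 37.5 mm, 31 mm above the bench; axes as the jig's. The clamp's fixed foot and barrel run from jig x = -97 to -3 mm, 44 mm wide, up to 22 mm above the board
- handle_end (a point): free end of the clamp's handle, on its centreline, 115 mm from the pivot; the black grip is a round bar 18 mm thick covering the outer 80 mm; 112 mm above the bench open at 0, 146 mm upright, 112 mm locked
- clamp_nose: black round rubber nose of the clamp's plunger, 17 mm in diameter, 31 mm above the bench; origin at its back, front 10.5 mm further along jig x (at x = 12 mm when open at 0). Moves 24 mm along jig x with the handle, and springs back up to 10 mm under load (4.5 N per mm); locked, it presses a home blank to the fence with about 20 N
- block_plane: block plane 50 x 162 x 48 mm beside the jig's -y end, to be left alone; origin under its centre
- glue_bottle: glue bottle, 65 mm across, 226 mm high, beside the jig's +y end, to be left alone; origin under its centre
- marking_gauge: wooden marking gauge 52 x 205 x 72 mm lying beside the jig's +y end, to be left alone; origin under its centre

How it is judged (in metres and radians):
On the way, in this order (a step that is already met when the one before it is completed fails the run):
1. with the clamp still open, the blank's end has been pushed to within 4 mm of the guide block (y of blank in the frame of jig_seat above -0.004 m and value of joint clamp_handle below 0.5 rad), for 0.1 s.
2. the clamp's handle has snapped past centre to its locked position (value of joint clamp_handle above 1.45 rad), for 0.1 s.
At the end, for the whole second after the job is handed in: The handle stands locked past centre (over 1.45 rad), the nose presses on the blank with more than 8 N, and the blank lies flat and at rest, within 2.5 mm of the guide block, within 2.5 mm of the fence and within 0.025 rad of parallel to it (value of joint clamp_handle above 1.45 rad and contact force between clamp_nose and blank above 8 N and y of blank in the frame of jig_seat above -0.0025 m and x of blank in the frame of jig_seat above -0.0025 m and angle between the y axis of blank and the y axis of jig, either way round below 0.025 rad and z of blank in the frame of jig_seat below 0.003 m and linear speed of blank below 0.01 m/s); the robot touches nothing.
It fails at once if the blank is lifted off the jig's board by more than 6 mm or tipped (z of blank in the frame of jig_seat above 0.006 m or angle between blank's own z axis and vertical above 0.15 rad).
It fails at once if the block plane, glue bottle or marking gauge is shifted by more than 15 mm or the bottle is tipped (distance of any of block_plane, glue_bottle, marking_gauge from where it was at the start of the episode above 0.015 m or angle between glue_bottle's own z axis and vertical above 0.3 rad).
It also fails if it takes over 58 s, if anything falls off the work surface, if the arm or the gripper's body presses on something with over 40 N, if the wrist force passes 120 N, or if a joint passes its speed limit or range.

## Working session

There is one attempt and no reset: what is moved stays moved. The work goes in short steps, Python scripts to look and compute and a shell command to move; the robot and the scene stay as the last step left them, time stands still between calls to the robot, and variables do not carry over. Pictures are saved under pics/ and viewed, at most 12 in all, crops included, and the job is handed in when it is done.

```bash
mkdir -p pics
cat > h.py <<'E'
from plant import *
import numpy as np, cv2
def cam(n):
    c=capture(n); c['R']=cv2.Rodrigues(np.array(c['rvec'],float))[0]; c['t']=np.array(c['tvec'],float).ravel(); return c
def slopes(c,u,v):
    u=np.asarray(u,float);v=np.asarray(v,float)
    x=(u-c['cx'])/c['fx'];y=(v-c['cy'])/c['fy'];a,b=x.copy(),y.copy()
    for _ in range(8):
        s=1+c['k1']*(a*a+b*b);a,b=x/s,y/s
    return np.stack([a,b,np.ones_like(a)],-1)
def onplane(c,u,v,z):
    d=slopes(c,u,v)@c['R'];o=-c['R'].T@c['t'];return o+d*((z-o[2])/d[...,2])[...,None]
def cloud(c):
    v,u=np.mgrid[:420,:560];return (slopes(c,u,v)*c['range_z'][...,None]-c['t'])@c['R']
E
python3 - <<'E'
from h import *
for n in('scene','top'):
    c=cam(n);cv2.imwrite(f'pics/{n}0.png',c['pixels'][...,::-1]);np.savez(n+'0.npz',**c)
    print(n,-c['R'].T@c['t'],c['R'][2],c['fx'],c['k1'])
s=get_state();print(s['time'],s['tool_rot'],s['opening'],s['ft_force'])
E
```

```text
scene [134.2044366  649.53074558 766.31049732] [ 0.4454851  -0.57691927 -0.68462192] 407.0686843195198 -0.07762165482700518
top [ 397.11200203   81.08080527 1035.95594746] [ 0.1867908  -0.018476   -0.98222596] 427.97584417444426 0.0051186374688472576
0.1 [[ 9.09484371e-01  4.15737674e-01 -6.04297732e-04]
 [ 4.15738035e-01 -9.09482348e-01  1.93543239e-03]
 [ 2.55034041e-04 -2.01147507e-03 -9.99997944e-01]] 0.9979286384671765 [ 0.42589454  0.02244297 -0.54432497]
```

View pics/top0.png

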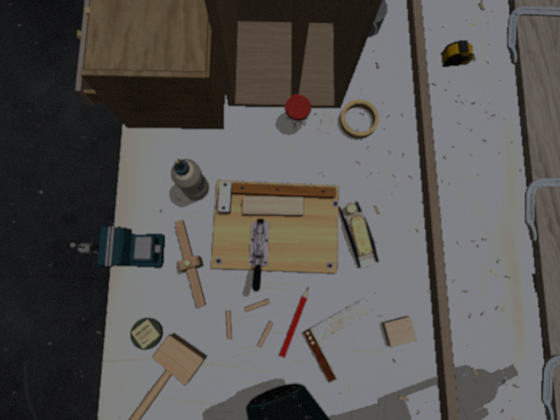

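View pics/scene0.png

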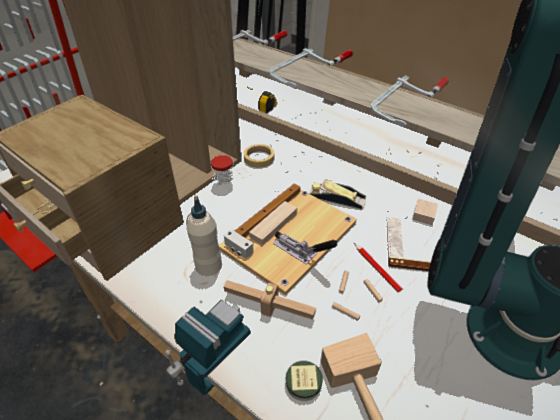

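The top view shows the jig at about (211–340, 180–273), with the fence along its top edge (row 190) and the guide block at its left end (223, 197). The blank is at (243–303, 196–215) and the open handle's grip at (257, 275). The plane is at (358, 235), the bottle at (188, 178) and the gauge at (190, 262).

Run:
```python
from h import *
c=dict(np.load('top0.npz'));P=cloud(c);Z=P[...,2]
img=c['pixels'];hsv=cv2.cvtColor(img,cv2.COLOR_RGB2HSV)
for n,(u,v) in dict(board=(320,250),blank=(272,206),fence=(280,190),guide=(223,197),bench=(350,320),grip=(257,275)).items(): print(n,P[v,u].round(1),hsv[v,u])
# corners: rough click rays
for n,z,pts in [('board',18,[(217,181),(340,184),(338,273),(211,271)]),('blank',40,[(243,196),(303,197),(302,215),(242,214)])]:
    print(n,onplane(c,*np.array(pts).T,z).round(1).tolist())
def big(u,v,s): 
    r=img[v-s:v+s,u-s*4//3:u+s*4//3]; return cv2.resize(r,(800,600),interpolation=cv2.INTER_CUBIC)
b=big(275,228,57);b=np.clip(b*1.6,0,255).astype(np.uint8)
cv2.imwrite('pics/crop.png',b[...,::-1]);print('crop origin',275-76,228-57,'scale',800/152,600/114)
```

```text
board [495.2 -37.7  15.3] [ 20 102 127]
blank [595.1  78.6  43.7] [ 23  47 125]
fence [635.6  59.9  37.9] [ 13 173  90]
guide [613.5 194.   51.1] [ 45   4 126]
bench [ 332.8 -108.3    3.4] [113   8 131]
grip [431.4 109.2  96.6] [ 0  0 13]
board [[660.6, 213.8, 18.0], [657.7, -87.8, 18.0], [441.1, -79.5, 18.0], [442.4, 219.7, 18.0]]
blank [[619.1, 147.9, 40.0], [618.8, 4.9, 40.0], [575.1, 7.3, 40.0], [575.5, 149.1, 40.0]]
crop origin 199 171 scale 5.2631578947368425 5.2631578947368425
```

View pics/crop.png

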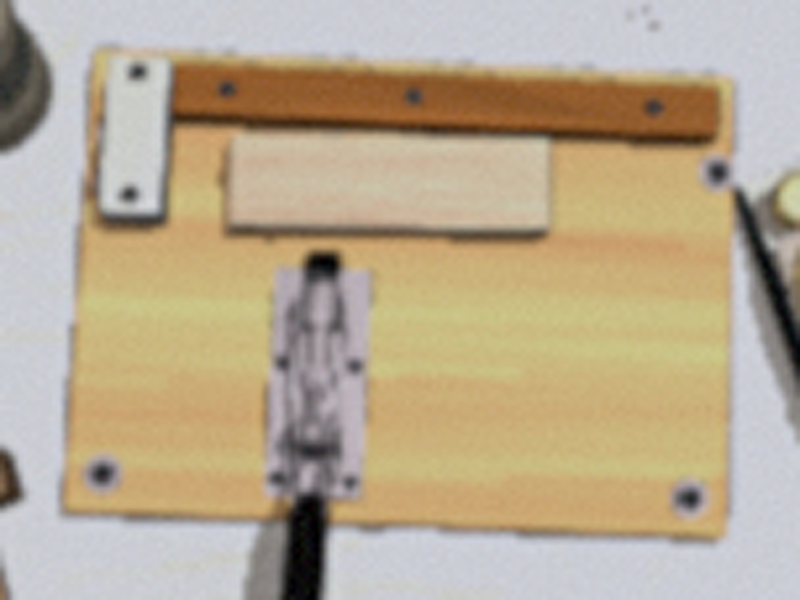

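The crop shows the jig turned a few degrees. The board corners are at crop (95,48), (733,75), (727,538) and (65,512), and the blank is at (228–550, 135–232). The nose is at (322,262), clear of the blank.

```bash
cat >> h.py <<'E'
def fit(obj,w): # 2D rigid
    obj=np.array(obj,float);w=np.array(w,float)[:,:2];a=obj-obj.mean(0);b=w-w.mean(0)
    th=np.arctan2((a[:,0]*b[:,1]-a[:,1]*b[:,0]).sum(),(a*b).sum());R=np.array([[np.cos(th),-np.sin(th)],[np.sin(th),np.cos(th)]])
    t=w.mean(0)-R@obj.mean(0);return R,t,th,(obj@R.T+t-w)
E
python3 - <<'E'
from h import *
c=dict(np.load('top0.npz'))
f=lambda pts,z:onplane(c,*(np.array(pts,float).T/5.263+np.array([[199],[171]])-0.4),z)
W=f([(95,48),(733,75),(727,538),(65,512)],18)
R,t,th,res=fit([(107.5,150),(107.5,-150),(-107.5,-150),(-107.5,150)],W);print('jig',t,np.degrees(th),res.round(1).tolist())
J=lambda w:((np.array(w)[:,:2]-t)@R)
print('guide top corners in jig',J(f([(108,57),(172,60),(163,215),(100,215)],52)).round(1).tolist())
print('fence top face edge',J(f([(175,120),(712,134)],38)).round(1).tolist())
B=f([(230,135),(550,138),(547,233),(228,229)],40);print('blank in jig',J(B).round(1).tolist())
Rb,tb,tbh,rb=fit([(21,72.5),(21,-72.5),(-21,-72.5),(-21,72.5)],J(B));print('blank',tb,tbh,rb.round(1).tolist())
print('nose',J(f([(322,262)],38)))
# scene camera check via depth cloud: top surfaces of blank, guide
for n in('scene','top'):
    d=dict(np.load(n+'0.npz'));P=cloud(d);q=(P[...,:2]-t)@R;z=P[...,2]
    for nm,lo,hi,box in [('guide',47,60,(0,120,95,165)),('blank',33,45,(10,64,-100,105)),('board',12,24,(-120,120,-160,160))]:
        m=(z>lo)&(z<hi)&(q[...,0]>box[0])&(q[...,0]<box[1])&(q[...,1]>box[2])&(q[...,1]<box[3])
        print(n,nm,m.sum(),np.percentile(q[m],[1,50,99],axis=0).round(1).tolist(),np.median(z[m]))
    m=(z>60)&(abs(q[...,1]-37)<60)&(q[...,0]<20)&(q[...,0]>-220);print('handle',np.percentile(np.c_[q[m],z[m]],[2,50,98],axis=0).round(1).tolist())
    m=(z>25)&(z<60)&(q[...,1]<-110)&(q[...,1]>-300)&(abs(q[...,0])<150);print('plane?',np.percentile(q[m],[1,50,99],axis=0).round(1).tolist())
    m=(z>8)&(q[...,1]>160)&(q[...,1]<330)&(abs(q[...,0])<180);print('right',np.percentile(q[m],[1,50,99],axis=0).round(1).tolist())
s=get_state();print('tcp in jig',(s['tcp_pos'][:2]-t)@R,R)
E
```

```text
jig [552.60052674  68.9469754 ] -1.5664141949416381 [[0.4, 1.2], [0.5, -1.4], [-0.4, -1.5], [-0.4, 1.7]]
guide top corners in jig [[94.5, 138.0], [94.3, 109.3], [23.4, 109.1], [22.3, 136.9]]
fence top face edge [[69.9, 107.7], [73.8, -136.3]]
blank in jig [[63.6, 82.3], [68.3, -62.5], [24.5, -62.3], [20.4, 80.9]]
blank [44.22956389  9.62490237] 0.02939793604226322 [[-0.5, 0.4], [-1.0, 0.2], [0.8, -1.2], [0.7, 0.6]]
nose [[ 7.51956199 38.19129056]]
scene guide 300 [[23.7, 109.1], [56.8, 125.5], [94.5, 138.0]] 52.81557571276221
scene blank 736 [[21.7, -63.4], [41.1, 16.2], [63.2, 80.9]] 40.94566391719494
scene board 4946 [[-107.7, -147.7], [-33.4, 13.4], [86.3, 149.1]] 19.172470890788137
handle [[-156.5, 34.4, 62.4], [-131.8, 43.4, 96.5], [-98.7, 47.2, 118.8]]
plane? [[-60.9, -234.9], [-2.6, -186.3], [93.7, -112.3]]
right [[-173.5, 169.5], [-46.9, 218.2], [101.3, 324.5]]
top guide 360 [[26.0, 110.9], [61.2, 124.3], [96.4, 138.3]] 51.7383926995407
top blank 987 [[13.4, -60.3], [43.6, 13.9], [63.1, 81.3]] 39.84308580374756
top board 7840 [[-104.6, -146.7], [-27.2, -16.0], [106.7, 148.7]] 17.801081354540372
handle [[-155.8, 7.9, 71.5], [-155.8, 7.9, 1036.0], [-103.2, 45.5, 1036.0]]
plane? [[-58.9, -232.1], [3.8, -189.4], [96.0, -112.3]]
right [[-172.2, 167.3], [-55.2, 211.0], [107.4, 329.1]]
tcp in jig [-308.41667084 -577.31517768] [[ 0.99962631  0.02733568]
 [-0.02733568  0.99962631]]
```

```bash
cat >> h.py <<'E'
JT=np.array([552.6,68.95]);JY=np.radians(-1.566);JR=np.array([[np.cos(JY),-np.sin(JY)],[np.sin(JY),np.cos(JY)]])
def st():
    s=get_state();r=np.array(s['tool_rot']);x=JR.T@r[:2,0]
    print('t',round(s['time'],2),'jig tcp',((np.array(s['tcp_pos'])[:2]-JT)@JR).round(1),'z',round(s['tcp_pos'][2],1),'yaw err',np.degrees(np.arctan2(x[1],x[0])).round(2),'tilt',r[2,:2].round(3),'F jig',(np.array(s['ft_force'])[:2]@JR).round(1),round(s['ft_force'][2],1),'op',round(s['opening'],3))
E
python3 -m crank '[[0,0,0,1,1],[0,0,0,1,1],[0,0,0,1,1],[0,0,0,1,1],[0,0,0,1,1]]'
python3 -m crank '[[0,0,0,0.7,1],[0,-0.5,0,0,1],[0,-1,0,0,1],[0,-1,0,0,1],[0,-1,0,0,1]]'
python3 -c 'from h import *;st()'
```

```text
time: 0.52
tcp_pos: [228.6, -499.9, 204.3]
tool_rot: [[1.0, 0.025, -0.0], [0.025, -1.0, 0.001], [-0.0, -0.001, -1.0]]
ft_force: [0.8, -0.2, -0.3]
opening: 0.299
grip_force: 0.0
time: 0.93
tcp_pos: [232.1, -358.6, 203.9]
tool_rot: [[1.0, -0.028, -0.001], [-0.028, -1.0, 0.002], [-0.001, -0.002, -1.0]]
ft_force: [0.9, 0.5, 0.9]
opening: -0.001
grip_force: 0.0
t 0.93 jig tcp [-308.7 -436.1] z 203.9 yaw err -0.05 tilt [-0.001 -0.002] F jig [0.9 0.5] 0.9 op -0.001
```

```bash
for i in 1 2; do :; done
python3 -m crank '[[0.55,-0.75,0,0,1],[0.55,-0.75,0,0,1],[0.55,-0.75,0,0,1],[0.55,-0.75,0,0,1],[0.55,-0.75,0,0,1]]' >/dev/null
python3 -m crank '[[0.55,-0.75,0,0,1],[0.55,-0.75,0,0,1],[0.55,-0.75,0,0,1],[0.55,-0.75,0,0,1],[0.55,-0.75,0,0,1]]' >/dev/null
python3 -m crank '[[0.55,-0.75,0,0,1],[0.55,-0.75,0,0,1],[0.55,-0.75,0,0,1],[0.55,-0.75,0,0,1],[0,0,0,0,1]]' >/dev/null
python3 -c 'from h import *;st()'
```

```text
t 2.18 jig tcp [  1.7 -12.5] z 202.8 yaw err 0.36 tilt [-0.002 -0.003] F jig [-0.  -1.1] 0.5 op 0.004
```

```bash
python3 -m crank '[[-0.05,0.12,0.8,0,1],[0,0,0.8,0,1],[0,0,0.8,0,1],[0,0,0.8,0,1],[0,0,0.8,0,1]]' >/dev/null
python3 -m crank '[[0,0,0.35,0,1],[0,0,0,0,1],[0,0,0,0,1],[0,0,0,0,1],[0,0,0,0,1]]' >/dev/null
python3 -c 'from h import *;st()'
```

```text
t 3.02 jig tcp [ -0.6 -22.7] z 33.3 yaw err -0.0 tilt [0.004 0.   ] F jig [-0.2 -0.2] 0.9 op 0.0
```

```bash
python3 -m crank '[[0,0,0.12,0,1],[0,0,0,0,1],[0.1,0,0,0,1],[0.1,0,0,0,1],[0.1,0,0,0,1]]' >/dev/null;python3 -c 'from h import *;st()'
python3 -m crank '[[0.05,0,0,0,1],[0.05,0,0,0,1],[0.05,0,0,0,1],[0,0,0,0,1],[0,0,0,0,1]]' >/dev/null;python3 -c 'from h import *;st()'
```

```text
t 3.43 jig tcp [ 10.4 -22.6] z 26.5 yaw err 0.01 tilt [0.001 0.   ] F jig [-0.5  0.2] -0.3 op -0.0
t 3.85 jig tcp [ 15.7 -22.6] z 26.1 yaw err 0.01 tilt [-0.  0.] F jig [-0.9  0.6] -0.4 op -0.003
```

```bash
python3 -m crank '[[0.05,0,0,0,1],[0,0,0,0,1],[0.05,0,0,0,1],[0,0,0,0,1],[0,0,0,0,1]]' >/dev/null;python3 -c 'from h import *;st()'
python3 -m crank '[[0.03,0,0,0,1],[0,0,0,0,1],[0.03,0,0,0,1],[0,0,0,0,1],[0,0,0,0,1]]' >/dev/null;python3 -c 'from h import *;st()
c=cam("top");b=cv2.resize(c["pixels"][171:285,199:351],(800,600),interpolation=cv2.INTER_CUBIC);cv2.imwrite("pics/p1.png",np.clip(b*1.6,0,255)[...,::-1])'
```

```text
t 4.27 jig tcp [ 19.8 -22.6] z 26.3 yaw err 0.01 tilt [0. 0.] F jig [0.2 0.2] 0.1 op -0.002
t 4.68 jig tcp [ 22.1 -22.6] z 26.2 yaw err 0.01 tilt [0. 0.] F jig [ 0.8 -0. ] 0.8 op 0.001[ WARN:0@1.039] global loadsave.cpp:1063 imwrite_ Unsupported depth image for selected encoder is fallbacked to CV_8U.
```

View pics/p1.png

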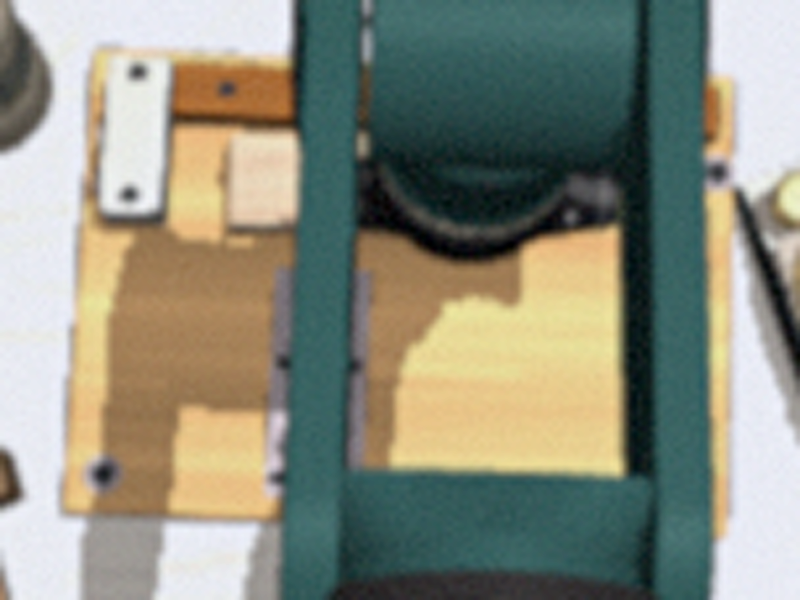

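The picture shows the blank's end still at crop (230, 133–228), so it has not moved; the force also reads about zero. I keep pushing.

```bash
for k in 1; do
python3 -m crank '[[0.06,0,0,0,1],[0,0,0,0,1],[0.06,0,0,0,1],[0,0,0,0,1],[0,0,0,0,1]]' >/dev/null;python3 -c 'from h import *;st()'
python3 -m crank '[[0.03,0,0,0,1],[0,0,0,0,1],[0.03,0,0,0,1],[0,0,0,0,1],[0,0,0,0,1]]' >/dev/null;python3 -c 'from h import *;st();c=cam("scene");np.savez("s1.npz",**c);cv2.imwrite("pics/p2.png",cv2.resize(c["pixels"][170:300,200:373],(800,600),interpolation=cv2.INTER_CUBIC)[...,::-1])'
done
```

```text
t 5.15 jig tcp [ 27.  -22.6] z 26.2 yaw err 0.01 tilt [0. 0.] F jig [0.6 0.2] 0.1 op 0.0
t 5.57 jig tcp [ 29.3 -22.6] z 26.2 yaw err 0.01 tilt [-0.  0.] F jig [ 0.2 -0.5] -0.3 op 0.002
```

View pics/p2.png

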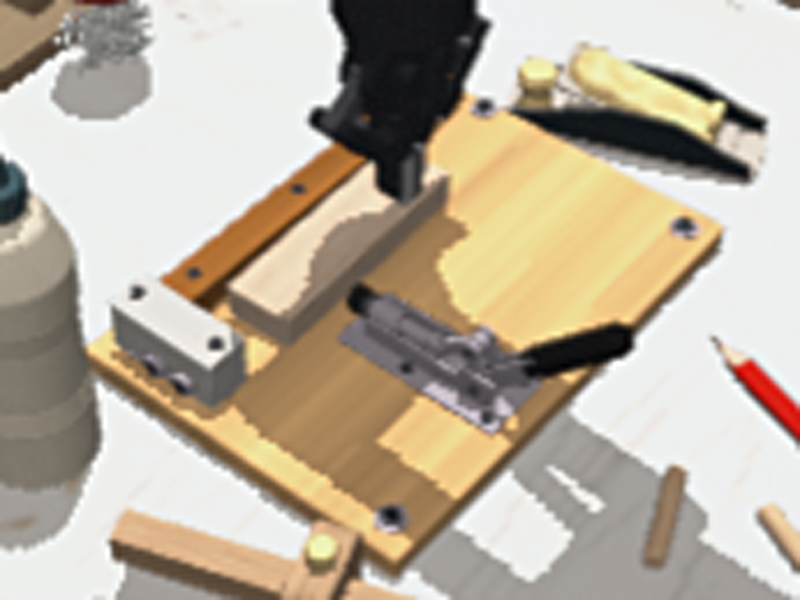

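Run:
```python
from h import *
c=dict(np.load('s1.npz'));P=cloud(c);s=get_state();tp=np.array(s['tcp_pos'])
q=c['R']@tp+c['t'];k=c['R']
a=cv2.projectPoints(tp.reshape(1,3),np.array(c['rvec']),np.array(c['tvec']),np.array([[c['fx'],0,c['cx']],[0,c['fy'],c['cy']],[0,0,1.]]),np.array([c['k1'],0,0,0]))[0].ravel()
print('tcp px',a,'crop',(a-[200,170])*4.62,tp)
J=lambda p:np.r_[(p[:2]-JT)@JR,p[2]].round(1)
for u,v in [(395,180),(405,190),(405,196),(400,170),(360,225),(440,185),(445,200)]:
    print((u,v),J(P[int(170+v/4.62),int(200+u/4.62)]))
```

```text
tcp px [286.05397091 219.35818522] crop [397.5693456 228.0348157] [581.26060781  45.56343861  26.20586483]
(395, 180) [ 25.1 -12.1  76.4]
(405, 190) [ 21.5 -15.9  65.5]
(405, 196) [ 24.1 -19.3  58.1]
(400, 170) [ 22.1 -12.2  84.9]
(360, 225) [40.7  0.3 41.2]
(440, 185) [ 25.6 -55.1  38.2]
(445, 200) [ 25.8 -60.3  23.4]
```

Run:
```python
from h import *
c=dict(np.load('s1.npz'));P=cloud(c);s=get_state()
for p in [(24,-22,40),(24,-22,50),(24,-22,60),(29,-22,40),(24,-10,40),(24,-22,26)]:
    w=np.r_[JR@np.array(p[:2])+JT,p[2]]
    a=cv2.projectPoints(w.reshape(1,3),np.array(c['rvec']),np.array(c['tvec']),np.array([[c['fx'],0,c['cx']],[0,c['fy'],c['cy']],[0,0,1.]]),np.array([c['k1'],0,0,0]))[0].ravel()
    print(p,((a-[200,170])*4.62).round(0))
for col in (285,287,289):
  for v in range(204,222,1):
    p=P[v,col];print(col,v,np.r_[(p[:2]-JT)@JR,p[2]].round(1),c['pixels'][v,col])
```

```text
(24, -22, 40) [405. 215.]
(24, -22, 50) [405. 202.]
(24, -22, 60) [405. 189.]
(29, -22, 40) [398. 211.]
(24, -10, 40) [391. 227.]
(24, -22, 26) [404. 233.]
285 204 [ 18.2  -3.1 100.3] [18 18 19]
285 205 [22.9 -9.2 89.9] [18 22 22]
285 206 [ 25.2 -12.1  83.1] [19 19 21]
285 207 [22.8 -9.2 83.3] [17 18 20]
285 208 [ 25.1 -12.1  76.4] [15 18 19]
285 209 [22.8 -9.3 76.4] [22 24 25]
285 210 [21.8 -8.  74.6] [17 18 19]
285 211 [22.6 -9.2 69.8] [ 9 12 16]
285 212 [22.7 -9.3 66.2] [31 28 26]
285 213 [ 29.  -17.5  52.9] [123 110  96]
285 214 [ 34.8 -24.8  40.4] [145 127 109]
285 215 [ 31.6 -20.8  41.8] [149 130 110]
285 216 [ 30.1 -19.   40.5] [150 130 112]
285 217 [ 26.9 -15.   41.9] [149 130 112]
285 218 [ 24.5 -12.   42.1] [129 112  97]
285 219 [ 25.5 -13.4  36.8] [105  91  79]
285 220 [ 25.3 -13.1  33.6] [99 86 74]
285 221 [ 25.5 -13.5  29.6] [97 86 74]
287 204 [ 18.  -10.8  95. ] [36 37 38]
287 205 [ 21.3 -15.1  86.6] [65 65 66]
287 206 [ 22.6 -16.9  81.3] [69 70 69]
287 207 [ 22.6 -17.   77.8] [68 69 68]
287 208 [ 22.6 -17.   74.4] [69 69 69]
287 209 [ 22.8 -17.3  70.6] [67 69 68]
287 2
[... 497 characters left out ...]
4  89.8] [64 65 65]
289 205 [ 18.6 -19.7  85. ] [68 68 69]
289 206 [ 18.8 -20.1  81.3] [68 69 69]
289 207 [ 19.6 -21.1  76.6] [65 66 66]
289 208 [ 17.8 -18.9  75.9] [65 66 65]
289 209 [ 17.6 -18.7  72.7] [65 66 66]
289 210 [ 18.5 -20.1  67.8] [65 65 66]
289 211 [ 17.  -18.3  66.6] [64 65 65]
289 212 [ 19.  -20.9  60. ] [74 70 66]
289 213 [ 19.8 -22.1  55.1] [122 109  97]
289 214 [ 24.6 -28.5  43.9] [138 121 104]
289 215 [ 25.8 -30.1  38.5] [106  93  80]
289 216 [ 26.5 -31.1  33.7] [97 85 73]
289 217 [ 24.7 -28.9  32.9] [99 87 76]
289 218 [ 25.6 -30.1  27.8] [99 87 76]
289 219 [ 24.3 -28.6  26.1] [104  89  76]
289 220 [ 25.3 -30.   20.8] [127 103  76]
289 221 [ 24.5 -29.1  18.3] [145 113  76]
```

The scene view shows the fingertips (crop 400, 203) ending at z≈53, above the blank, although the TCP reads 26. So the real tips sit about 27 mm above the reported TCP, while x and y agree. I'll back off, go lower under force watch, and re-measure the tips.

```bash
cat >> h.py <<'E'
def tips():
    c=cam('scene');P=cloud(c);s=get_state();tp=np.array(s['tcp_pos']);q=P-tp
    g=c['pixels'].astype(int);m=(abs(q[...,0])<20)&(abs(q[...,1])<22)&(q[...,2]>-15)&(q[...,2]<60)&(g.max(-1)-g.min(-1)<12)&(g.max(-1)<100)
    z=P[...,2][m];print('tip dark z pct',np.percentile(z,[1,3,10]).round(1),'tcp',tp[2].round(1),m.sum());return c
E
python3 -c 'from h import *;tips()'
python3 -m crank '[[-0.4,0,0,0,1],[-0.4,0,0,0,1],[0,0,0.25,0,1],[0,0,0,0,1],[0,0,0,0,1]]' >/dev/null;python3 -c 'from h import *;st();tips()'
python3 -m crank '[[0,0,0.12,0,1],[0,0,0,0,1],[0,0,0.12,0,1],[0,0,0,0,1],[0,0,0,0,1]]' >/dev/null;python3 -c 'from h import *;st();tips()'
```

```text
tip dark z pct [58.5 59.8 62.4] tcp 26.2 60
t 6.08 jig tcp [ -2.9 -22.6] z 15.4 yaw err 0.0 tilt [-0.001  0.   ] F jig [ 0.3 -0.5] -0.9 op 0.003
tip dark z pct [47.9 49.8 54.1] tcp 15.9 62
t 6.55 jig tcp [ -3.  -22.6] z 6.0 yaw err 0.0 tilt [-0.001  0.   ] F jig [-0.5  0.1] 0.2 op 0.002
tip dark z pct [39.1 40.4 44.3] tcp 6.3 56
```

```bash
python3 -m crank '[[0,0,0.13,0,1],[0,0,0,0,1],[0.2,0,0,0,1],[0.1,0,0,0,1],[0,0,0,0,1]]' >/dev/null;python3 -c 'from h import *;st();tips()'
python3 -m crank '[[0.08,0,0,0,1],[0,0,0,0,1],[0.08,0,0,0,1],[0,0,0,0,1],[0,0,0,0,1]]' >/dev/null;python3 -c 'from h import *;st()'
python3 -m crank '[[0.06,0,0,0,1],[0,0,0,0,1],[0,0,0,0,1],[0,0,0,0,1],[0,0,0,0,1]]' >/dev/null;python3 -c 'from h import *;st();c=tips();cv2.imwrite("pics/p3.png",cv2.resize(c["pixels"][170:300,200:373],(800,600),interpolation=cv2.INTER_CUBIC)[...,::-1])'
```

```text
t 7.02 jig tcp [ 10.8 -22.7] z 1.8 yaw err -0.0 tilt [0.002 0.   ] F jig [ 0.  -0.7] 0.4 op 0.002
tip dark z pct [33.8 36.5 39.3] tcp 1.7 58
t 7.48 jig tcp [ 15.8 -22.6] z 1.4 yaw err 0.01 tilt [0. 0.] F jig [-0.1 -0.3] -0.1 op 0.001
t 7.9 jig tcp [ 18.1 -22.6] z 1.4 yaw err 0.01 tilt [0. 0.] F jig [ 0.7 -1.2] -0.3 op 0.0
tip dark z pct [34.  35.9 38.8] tcp 1.4 62
```

View pics/p3.png

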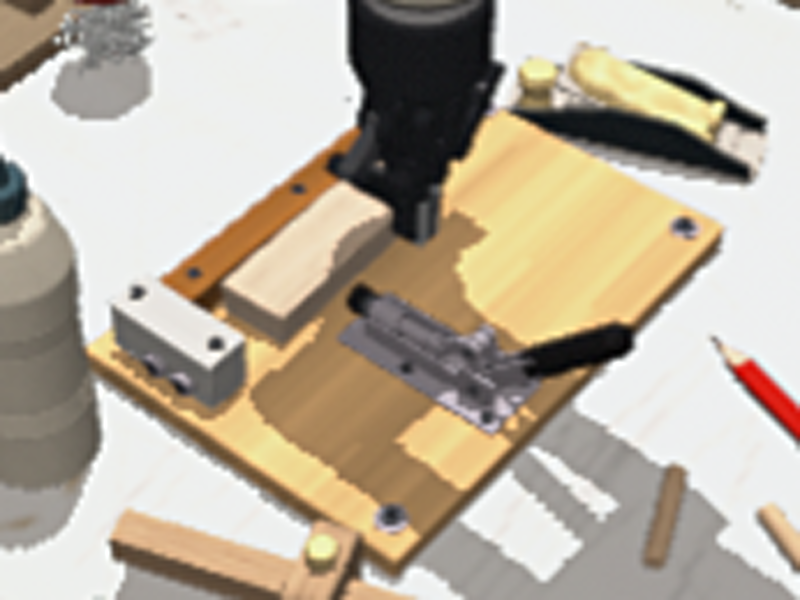

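The fingertips are now beside the blank (crop 420, 235) and it has shifted a little towards the fence. I continue until it seats on the fence.

```bash
python3 -m crank '[[0.03,0,0,0,1],[0,0,0,0,1],[0.02,0,0,0,1],[0,0,0,0,1],[0,0,0,0,1]]' >/dev/null;python3 -c 'from h import *;st()'
python3 -m crank '[[0.03,0,0,0,1],[0,0,0,0,1],[0.02,0,0,0,1],[0,0,0,0,1],[0,0,0,0,1]]' >/dev/null;python3 -c 'from h import *;st()'
```

```text
t 8.37 jig tcp [ 19.5 -22.4] z 1.3 yaw err 0.01 tilt [-0.001 -0.   ] F jig [-3.2  1.2] 1.4 op -0.003
t 8.78 jig tcp [ 19.4 -22.4] z 1.3 yaw err 0.02 tilt [-0.006 -0.   ] F jig [-9.5  1. ] 5.0 op -0.003
```

```bash
python3 -m crank '[[-0.5,0,0,0,1],[0,0.6,0,0,1],[0,0.6,0,0,1],[0,0.6,0,0,1],[0,0,0,0,1]]' >/dev/null;python3 -c 'from h import *;st()'
python3 -m crank '[[0.6,0,0,0,1],[0.62,0,0,0,1],[0,0,0,0,1],[0,0,0,0,1],[0,0,0,0,1]]' >/dev/null;python3 -c 'from h import *;st();tips()'
```

```text
t 9.2 jig tcp [  3.2 -98.9] z 1.9 yaw err -0.19 tilt [0.003 0.004] F jig [-0.2  0.2] 0.4 op 0.001
t 9.62 jig tcp [ 50.7 -94.4] z 1.2 yaw err 0.02 tilt [-0.  0.] F jig [-1.  -0.2] -0.8 op -0.002
tip dark z pct [33.6 35.1 38.8] tcp 1.2 60
```

```bash
python3 -m crank '[[0,-0.2,0,0,1],[0,-0.2,0,0,1],[0,-0.15,0,0,1],[0,-0.15,0,0,1],[0,0,0,0,1]]' >/dev/null;python3 -c 'from h import *;st()'
python3 -m crank '[[0,-0.06,0,0,1],[0,-0.06,0,0,1],[0,-0.06,0,0,1],[0,-0.06,0,0,1],[0,0,0,0,1]]' >/dev/null;python3 -c 'from h import *;st()'
python3 -c '
from h import *
c=cam("scene");cv2.imwrite("pics/p4.png",cv2.resize(c["pixels"][170:300,200:373],(800,600),interpolation=cv2.INTER_CUBIC)[...,::-1])'
```

```text
t 10.08 jig tcp [ 50.6 -64.8] z 1.5 yaw err 0.1 tilt [ 0.    -0.001] F jig [ 0.7 -0.2] -0.3 op 0.004
t 10.5 jig tcp [ 50.9 -56.6] z 1.4 yaw err 0.01 tilt [ 0. -0.] F jig [0.3 0.4] -0.8 op 0.003
```

View pics/p4.png

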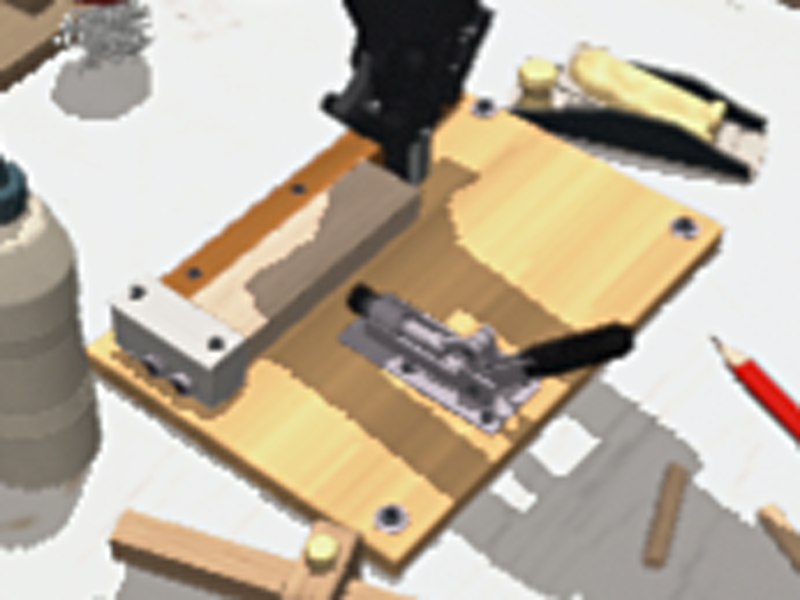

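The blank lies along the fence with its end nearly at the guide block (crop 230, 335). I push until I feel contact.

```bash
python3 -m crank '[[0,-0.05,0,0,1],[0,0,0,0,1],[0,-0.03,0,0,1],[0,0,0,0,1],[0,0,0,0,1]]' >/dev/null;python3 -c 'from h import *;st()'
python3 -m crank '[[0,-0.03,0,0,1],[0,0,0,0,1],[0,-0.02,0,0,1],[0,0,0,0,1],[0,0,0,0,1]]' >/dev/null;python3 -c 'from h import *;st()'
```

```text
t 10.97 jig tcp [ 50.9 -53.7] z 1.4 yaw err 0.01 tilt [ 0. -0.] F jig [ 0.3 -0.6] -0.4 op 0.005
t 11.38 jig tcp [ 50.9 -51.7] z 1.4 yaw err 0.01 tilt [ 0. -0.] F jig [ 0.1 -0.6] -1.1 op -0.001
```

```bash
python3 -m crank '[[0,-0.03,0,0,1],[0,0,0,0,1],[0,-0.03,0,0,1],[0,0,0,0,1],[0,0,0,0,1]]' >/dev/null;python3 -c 'from h import *;st()'
python3 -m crank '[[0,-0.03,0,0,1],[0,0,0,0,1],[0,-0.02,0,0,1],[0,0,0,0,1],[0,0,0,0,1]]' >/dev/null;python3 -c 'from h import *;st()'
```

```text
t 11.8 jig tcp [ 50.9 -49.2] z 1.4 yaw err 0.01 tilt [ 0. -0.] F jig [-0.4 -0.6] -0.6 op -0.002
t 12.22 jig tcp [ 50.9 -49.1] z 1.4 yaw err -0.02 tilt [-0.     0.003] F jig [ 0.8 -5.1] 1.3 op -0.0
```

```bash
python3 -m crank '[[0,0.4,0,0,1],[0,0.4,0,0,1],[0,0,-0.9,0,1],[0,0,-0.9,0,1],[0,0,-0.9,0,1]]' >/dev/null
python3 -m crank '[[0,0,-0.6,0,1],[-0.75,-0.4,0,0,1],[-0.75,-0.4,0,0,1],[-0.75,-0.4,0,0,1],[-0.75,-0.4,0,0,1]]' >/dev/null;python3 -c 'from h import *;st()'
python3 -m crank '[[-0.75,-0.4,0,0,1],[-0.75,-0.4,0,0,1],[-0.75,-0.4,0,0,1],[-0.75,-0.4,0,0,1],[0,0,0,0,1]]' >/dev/null;python3 -c 'from h import *;st();tips()
for n in("scene","top"):
  c=cam(n);P=cloud(c);tp=np.array(get_state()["tcp_pos"]);q=P-tp;J=(P[...,:2]-JT)@JR
  for z in range(10,140,10):
    m=(abs(q[...,0])<75)&(abs(q[...,1])<75)&(q[...,2]>z)&(q[...,2]<z+10)&(P[...,2]>60)
    if m.sum()>3:print(n,z,m.sum(),np.percentile(q[m][:,:2]@JR,[3,97],axis=0).round(0).tolist())
  m=(abs(J[...,0]-43)<26)&(abs(J[...,1]-20)<85)&(P[...,2]>34)&(P[...,2]<46);print("blank",m.sum(),np.percentile(J[m],[1,50,99],axis=0).round(1).tolist())
  cv2.imwrite(f"pics/h_{n}.png",cv2.resize(c["pixels"][150:315,190:410],(800,600),interpolation=cv2.INTER_CUBIC)[...,::-1])'
```

```text
t 13.05 jig tcp [-70.4 -14.1] z 133.5 yaw err -0.01 tilt [ 0.    -0.002] F jig [0.3 0.6] 0.2 op -0.004
t 13.47 jig tcp [-193.7   51.3] z 133.3 yaw err 0.26 tilt [-0.002 -0.003] F jig [1.1 0.6] -0.5 op -0.0
tip dark z pct [166.8 167.6 169.5] tcp 133.6 93
scene 30 25 [[-12.0, -2.0], [6.0, 14.0]]
scene 40 42 [[-12.0, -3.0], [5.0, 14.0]]
scene 50 27 [[-11.0, -4.0], [4.0, 15.0]]
scene 60 12 [[-12.0, -5.0], [-10.0, 9.0]]
scene 70 61 [[-14.0, -26.0], [5.0, 33.0]]
scene 80 46 [[-15.0, -36.0], [4.0, 38.0]]
scene 90 82 [[-17.0, -42.0], [3.0, 48.0]]
scene 100 72 [[-18.0, -39.0], [-1.0, 56.0]]
scene 110 130 [[-18.0, -7.0], [9.0, 62.0]]
scene 120 149 [[-20.0, -11.0], [8.0, 59.0]]
scene 130 113 [[-20.0, 12.0], [6.0, 44.0]]
blank 665 [[29.3, -34.0], [47.0, 37.3], [68.6, 100.7]]
blank 916 [[31.8, -32.1], [50.0, 35.4], [68.7, 103.5]]
```

View pics/h_scene.png

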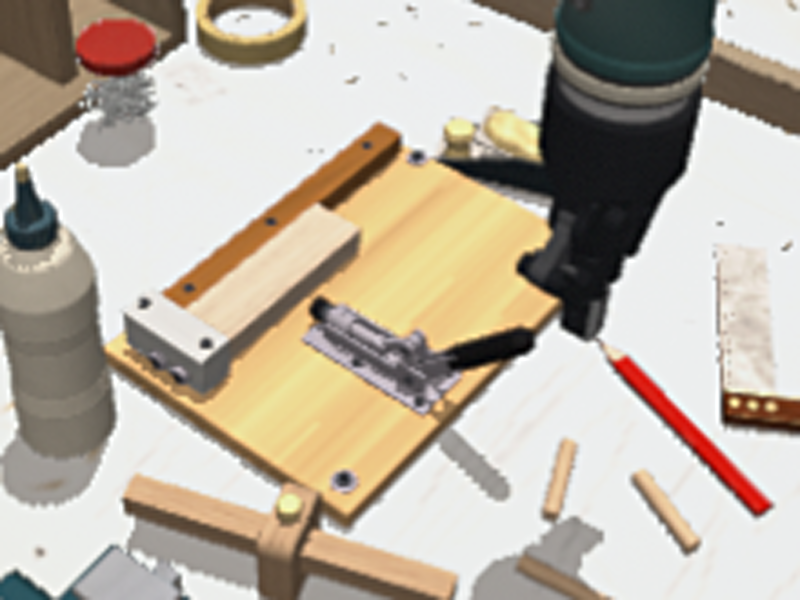

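The blank is home against the fence and guide block (crop 125–360, 205–350). The handle is open, with its end at (525, 345), and the hand is behind it at (585, 325). I lower the hand and push the handle over.

```bash
python3 -m crank '[[0,0.3,0.8,0,1],[0,0,0.78,0,1],[0,0,0,0,1],[0,0,0,0,1],[0,0,0,0,1]]' >/dev/null;python3 -c 'from h import *;st();tips()'
```

```text
t 14.03 jig tcp [-187.6   36.6] z 71.5 yaw err -0.05 tilt [ 0.002 -0.   ] F jig [0.4 0.3] 0.5 op -0.004
tip dark z pct [103.1 104.9 108.4] tcp 72.2 73
```

```bash
python3 -m crank '[[0.25,0,0.1,0,1],[0.25,0,0,0,1],[0.25,0,0,0,1],[0.25,0,0,0,1],[0.25,0,0,0,1]]' >/dev/null;python3 -c 'from h import *;st()'
python3 -m crank '[[0.25,0,0,0,1],[0.25,0,0,0,1],[0.25,0,0,0,1],[0,0,0,0,1],[0,0,0,0,1]]' >/dev/null;python3 -c 'from h import *;st()
c=cam("scene")
cv2.imwrite(f"pics/i_scene.png",cv2.resize(c["pixels"][150:315,190:410],(800,600),interpolation=cv2.INTER_CUBIC)[...,::-1])'
```

```text
t 14.5 jig tcp [-137.5   36.8] z 67.1 yaw err 0.01 tilt [ 0.001 -0.   ] F jig [-0.7 -0.8] 0.6 op 0.003
t 14.92 jig tcp [-108.6   36.5] z 66.0 yaw err -0.01 tilt [-0.  0.] F jig [ 0.3 -0.1] -0.6 op 0.0
```

View pics/i_scene.png

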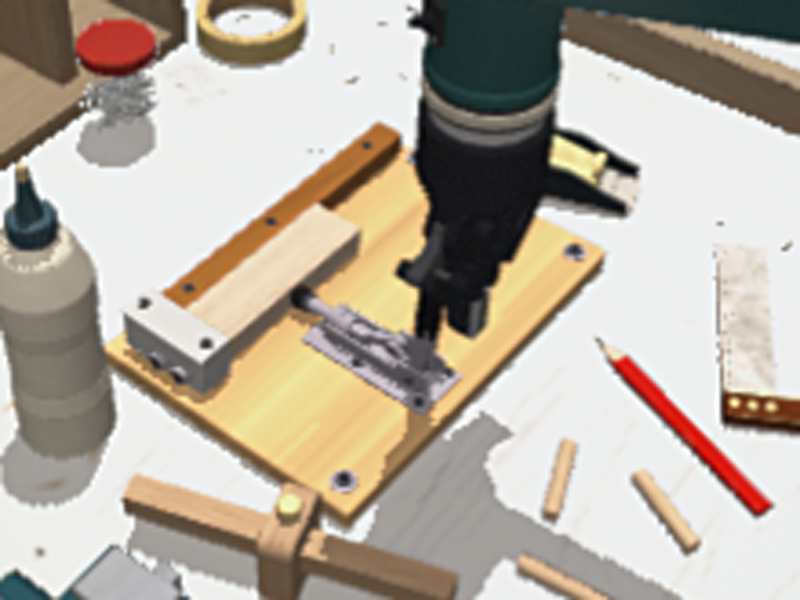

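The handle (crop 430, 320) is now nearly upright and the nose has advanced to the blank. I continue pushing.

```bash
python3 -m crank '[[0.25,0,0,0,1],[0.2,0,0,0,1],[0.2,0,0,0,1],[0,0,0,0,1],[0,0,0,0,1]]' >/dev/null;python3 -c 'from h import *;st()'
python3 -m crank '[[0.2,0,0,0,1],[0.2,0,0,0,1],[0.15,0,0,0,1],[0,0,0,0,1],[0,0,0,0,1]]' >/dev/null;python3 -c 'from h import *;st()'
python3 -m crank '[[0.1,0,0,0,1],[0.1,0,0,0,1],[0.05,0,0,0,1],[0,0,0,0,1],[0,0,0,0,1]]' >/dev/null;python3 -c 'from h import *;st()
c=cam("scene")
cv2.imwrite(f"pics/j_scene.png",cv2.resize(c["pixels"][150:315,190:410],(800,600),interpolation=cv2.INTER_CUBIC)[...,::-1])'
```

```text
t 15.38 jig tcp [-82.8  36.7] z 66.2 yaw err 0.0 tilt [-0. -0.] F jig [-2.1  1. ] 1.4 op -0.004
t 15.8 jig tcp [-59.9  36.5] z 66.5 yaw err -0.01 tilt [0.002 0.   ] F jig [-0.1  0.2] 0.5 op 0.004
t 16.22 jig tcp [-51.   36.6] z 66.2 yaw err 0.01 tilt [0. 0.] F jig [-0.4  0.2] -0.6 op -0.003
```

View pics/j_scene.png

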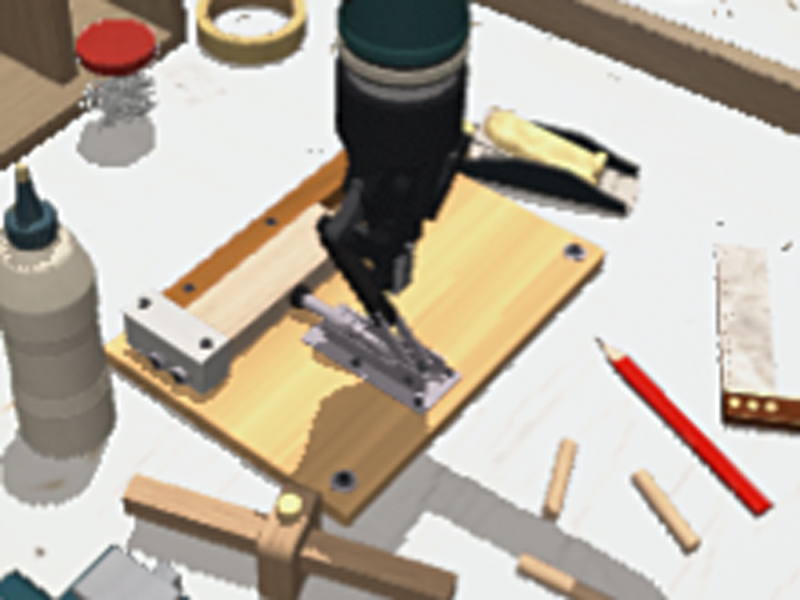

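The handle leans towards the fence (crop 370, 280) and the force has dropped, so it has snapped over. I retreat and check.

```bash
python3 -m crank '[[-0.8,0,0,0,1],[-0.8,0,0,0,1],[-0.8,0,0,0,1],[-0.8,0,-0.3,0,1],[0,0,-0.9,0,1]]' >/dev/null
python3 -m crank '[[0,0.8,-0.5,0,1],[0,0.9,0,0,1],[0,0.9,0,0,1],[0,0.9,0,0,1],[0,0,0,0,1]]' >/dev/null;python3 -c 'from h import *;st()
for n in("scene","top"):
  c=cam(n);P=cloud(c);z=P[...,2];J=(P[...,:2]-JT)@JR
  m=(abs(J[...,1]-37.5)<14)&(z>48)&(z<160)&(J[...,0]>-110)&(J[...,0]<40);A=np.c_[J[m],z[m]]
  print(n,m.sum(),np.percentile(A,[2,50,98],axis=0).round(1).tolist(),np.polyfit(A[:,0],A[:,2],1) if m.sum()>9 else "")
  m=(abs(J[...,0]-46)<28)&(abs(J[...,1]-20)<88)&(z>34)&(z<46);print("blank",m.sum(),np.percentile(J[m],[1,50,99],axis=0).round(1).tolist())
  cv2.imwrite(f"pics/k_{n}.png",np.clip(1.5*cv2.resize(c["pixels"][171:285,199:351] if n=="top" else c["pixels"][150:315,190:410],(800,600),interpolation=cv2.INTER_CUBIC).astype(float),0,255).astype(np.uint8)[...,::-1])'
```

```text
t 17.1 jig tcp [-179.3 -108.9] z 134.6 yaw err -0.47 tilt [0.001 0.004] F jig [-0.3  1. ] 0.1 op -0.003
scene 299 [[-65.5, 29.6, 49.6], [-32.5, 41.3, 84.5], [-0.2, 46.4, 115.4]] [  1.00713809 116.48624263]
blank 695 [[22.2, -55.9], [50.7, 41.0], [73.5, 101.0]]
top 244 [[-59.1, 30.3, 52.8], [-25.4, 38.7, 90.6], [5.0, 46.4, 115.2]] [  0.95403933 114.33928859]
blank 1073 [[25.3, -32.2], [51.7, 37.5], [73.6, 106.5]]
```

View pics/k_top.png

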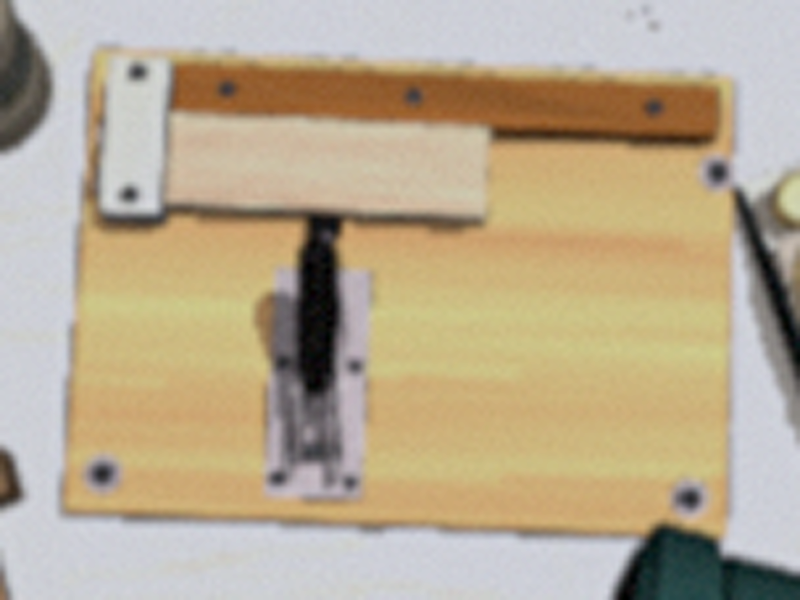

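The handle lies at 45° towards the fence (slope about 1.0, end height about 112 mm), so it is locked. The blank is tight to both the fence and the guide block at crop (165–488, 112–218), the nose is on it, and the hand is clear.

```bash
python3 -m crank '[[0,0,0,0,1],[0,0,0,0,1],[0,0,0,0,1],[0,0,0,0,1],[0,0,0,0,1]]' >/dev/null; python3 -c 'from h import *;st();print(finish_job())'
```

```text
t 17.62 jig tcp [-179.1 -102.6] z 134.1 yaw err 0.13 tilt [-0. -0.] F jig [ 0.5 -0. ] -0.6 op 0.004
the job is handed in; nothing more can be done
None
```

I handed the job in at about 17.6 s, but no verdict came back: in the last pictures the blank is home against the fence and guide block, the clamp handle is locked over past centre with its nose on the blank, and the hand is clear. I never measured the nose's force or re-checked the plane, bottle and gauge.

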